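Stand up the tipped housings in the gauging lane and close up the row

TASK

Two of the turned housings in the feed lane have fallen over. Set both upright on their flanges in the lane, putting them down rather than letting them drop, then slide the follower along until all five stand upright in one closed row against the end stop. Do not knock over the housings that still stand, and leave the gauges and the V-block beside the lane alone.

Things in the scene. Friction and masses are not known exactly. Their poses are not given: they have to be found in the camera images.
- lane: fixed feed lane: a black plastic bed, its top (the lane floor) 8 mm above the table, with two steel guide strips 5 mm high above the floor and 7 mm wide, inner faces at x = -34 and +34 mm (channel 68 mm wide). Origin: on the table, on the lane's centre line. y runs along the lane towards the end stop, x across it (at yaw 0 away from the robot), z up.
- stop_face (a point): middle of the end stop's face, at lane floor height: the row closes up against it. It lies at y = +265 mm of the lane; the stop is a steel block 90 mm wide and 45 mm high, across the lane.
- tipped_a: turned aluminium housing, 78 mm tall, 0.2 to 0.33 kg: foot flange 60 mm diameter, 10 mm thick; plain barrel 46 mm diameter above. Origin: centre of the flange's underside; z along its axis, flange to top rim. Starts lying in the lane, flange towards the end stop and top rim towards the follower; it rests on flange edge and rim, so z points 6 degrees below level.
- tipped_b: turned aluminium housing, 78 mm tall, 0.2 to 0.33 kg: foot flange 60 mm diameter, 10 mm thick; plain barrel 46 mm diameter above. Origin: centre of the flange's underside; z along its axis, flange to top rim. Starts lying in the lane, flange towards the follower and top rim towards the end stop; it rests on flange edge and rim, so z points 6 degrees below level. The tops of the two fallen parts face each other.
- upright_a: turned aluminium housing, 78 mm tall, 0.2 to 0.33 kg: foot flange 60 mm diameter, 10 mm thick; plain barrel 46 mm diameter above. Origin: centre of the flange's underside; z along its axis, flange to top rim. Starts upright, nearest the end stop.
- upright_b: turned aluminium housing, 78 mm tall, 0.2 to 0.33 kg: foot flange 60 mm diameter, 10 mm thick; plain barrel 46 mm diameter above. Origin: centre of the flange's underside; z along its axis, flange to top rim. Starts upright, second from the end stop, next to the flange of tipped_a.
- upright_c: turned aluminium housing, 78 mm tall, 0.2 to 0.33 kg: foot flange 60 mm diameter, 10 mm thick; plain barrel 46 mm diameter above. Origin: centre of the flange's underside; z along its axis, flange to top rim. Starts upright between the flange of tipped_b and the follower.
- follower (a joint): travel of the follower along the lane towards the end stop, in m, 0 to 0.28. The paddle's face is at lane y = -290 mm + travel. It slides with 1.5 N of friction and stays where it is left; pushing the whole row takes 4 to 10 N. Five parts touching each other and the stop put the face 300 mm from the stop, at about 0.255. It starts near 0.
- follower_grip (a point): middle of the follower's black hand grip: an upright cylinder 24 mm in diameter, straight from 62 to 108 mm above the table, this point at 85 mm. It stands on the grey carriage (44 x 70 mm, top at 52 mm) that runs on a steel rail (20 mm wide, top at 23 mm) beside the lane, 82 mm to the robot's side of its centre line; 45 mm behind the paddle's face.
- paddle_face (a point): middle of the paddle's pushing face (a flat upright aluminium plate 64 mm wide across the lane, from 10 to 66 mm above the table), on the lane's centre line; it pushes towards the end stop.
- vblock: bystander, leave alone: steel V-block 50 x 70 x 38 mm on the table beyond the lane. Origin: centre of its underside.
- ring_gauge: bystander, leave alone: flat steel ring 64 mm in diameter, 16 mm high, on the table beyond the lane. Origin: centre of its underside.
- plug_gauge: bystander, leave alone: lying plug gauge 119 mm long, 30 mm thick, beyond the lane. Origin: under its middle; x along it.
There are look-alikes about, which are no part of the job. Leave any brown or purple look-alike of the tipped_a alone.

How it is judged:
On the way, in this order (a step that is already met when the one before it is completed fails the run):
1. both fallen housings stand upright on their flanges in the lane, released (angle between each of tipped_a, tipped_b's own z axis and vertical below 0.06 rad and x of tipped_a in the frame of lane between -0.008 and 0.008 m and z of tipped_a in the frame of lane between 0.005 and 0.011 m and linear speed of each of tipped_a, tipped_b below 0.02 m/s and contact force between the fingers and tipped_a below 0.1 N and x of tipped_b in the frame of lane between -0.008 and 0.008 m and z of tipped_b in the frame of lane between 0.005 and 0.011 m and contact force between the fingers and tipped_b below 0.1 N), for 0.2 s.
2. the follower has closed up the row to within 6 mm (value of joint follower above 0.249 m), for 0.2 s.
At the end, for the whole second after the job is handed in: All five housings stand upright (within 0.06 rad) on their flanges on the lane floor, within 8 mm of the lane's centre line, at rest, all five between the end stop and the follower's paddle, the follower having closed up the row to within 6 mm (its travel above 0.249 m) (angle between each of tipped_a, tipped_b, upright_a, upright_b, upright_c's own z axis and vertical below 0.06 rad and x of tipped_a in the frame of lane between -0.008 and 0.008 m and z of tipped_a in the frame of lane between 0.005 and 0.011 m and y of each of tipped_a, tipped_b, upright_a, upright_b, upright_c in the frame of lane above -0.017 m and linear speed of each of tipped_a, tipped_b, upright_a, upright_b, upright_c below 0.02 m/s and x of tipped_b in the frame of lane between -0.008 and 0.008 m and z of tipped_b in the frame of lane between 0.005 and 0.011 m and x of upright_a in the frame of lane between -0.008 and 0.008 m and z of upright_a in the frame of lane between 0.005 and 0.011 m and x of upright_b in the frame of lane between -0.008 and 0.008 m and z of upright_b in the frame of lane between 0.005 and 0.011 m and x of upright_c in the frame of lane between -0.008 and 0.008 m and z of upright_c in the frame of lane between 0.005 and 0.011 m and value of joint follower above 0.249 m); the robot touches nothing.
It fails at once if a housing that still stood is knocked over (angle between any of upright_a, upright_b, upright_c's own z axis and vertical above 0.5 rad).
It fails at once if a fallen housing is let drop onto the lane from some 2 cm or more (loose, close above the lane floor and moving faster than 0.45 m/s) ((linear speed of tipped_a above 0.45 m/s and z of tipped_a in the frame of lane below 0.035 m and contact force between the fingers and tipped_a below 0.1 N) or (linear speed of tipped_b above 0.45 m/s and z of tipped_b in the frame of lane below 0.035 m and contact force between the fingers and tipped_b below 0.1 N)).
It fails at once if a gauge or the V-block beside the lane is shifted by more than 30 mm (distance of any of vblock, ring_gauge, plug_gauge from where it was at the start of the episode above 0.03 m).
It also fails if it takes over 72 s, if anything falls off the work surface, if the arm or the gripper's body presses on something with over 40 N, if the wrist force passes 120 N, or if a joint passes its speed limit or range.

ROBOT

A 6-joint arm with a two-finger parallel gripper is mounted at the origin on the work surface. World frame = base frame: x ahead of the robot, y to its left, z up, the work surface at z = 0. Lengths are in m, angles in rad, forces in N, time in s.
With the tool pointing down it reaches from about 0.225 to 0.875 m from the base axis. Payload 3.4 kg.
Tool frame: the origin (TCP) lies at the centre of the arm's flange, where the gripper is bolted on; the fingertips stand 173 mm ahead of it and the grasp point (between the pads) lies 155 mm ahead of it; z points along the fingers, y is the line along which they close (so a half turn about z gives the same grasp; the last joint's range is limited). The gripper opens to 85 mm and grips with 20 to 120 N. Pads are 22 mm wide; open, the fingers measure 114 mm over their backs; the gripper's body (76 mm by 85 mm) begins 54 mm behind the grasp point. The pads swing forward as they close: fully open they stand 13 mm farther back than shut.
Start: joints at [-0.121, 0.276, 1.505, -0, 1.361, -0.121], TCP at [0.575, -0, 0.405] pointing down, gripper open.
Joint ranges: [-2.89, 2.89], [-0.75, 2.08], [0.22, 2.7], [-1.18, 4.32], [0.11, 2.71], [-2.7, 2.7]. Speed limits (rad/s): [2.57, 2.57, 3.14, 3.14, 3.14, 3.14].

INTERFACE

Orientations are given as a 3x3 rotation matrix whose columns are the frame's x, y, z axes.
In Python, from cell import get_state, capture, get_calibration, close_job, search_frame, masks_of, landmark_of gives the robot as it stands. The module is installed in compiled form; this text tells all that it offers.
- The arm moves only by the shell command python3 -m crank 'ROWS' [FORCE]. ROWS is text: rows parted by semicolons, each of 7 numbers parted by spaces: the turn, a rotation vector about the tool's x, y, z in degrees, then the shift along the tool's x, y, z in m, then the opening, from 0 (shut) to 1 (fully open). In form: rx ry rz x y z hand; .... A call has exactly 5 rows; each row shifts and turns the commanded pose from where the row before left it, along the tool's axes as they then stand; what a row does not reach is not made up. A row lasts 1/12 s, in which the tool goes at most 41.7 mm and 7.16 degrees, less where a joint would pass 70% of its speed; a pose out of reach is approached as far as the arm can. A call is refused whole if a number of a shift passes 0.0417 or a number of a turn 7.16, either way. A call with a gripper value outside its range is refused whole. The fingers move at their own pace and stop on an object; FORCE is the grip in N (left out, the last holds). Time passes only in rows, so rows that do not move let the fingers close, or fill a call up. It gives the time, the measured TCP pose, the force, the opening and the grip force at its end, in the units of the state.
- get_state(): the state, without advancing time (a new reading comes with each control period).
- capture(name): name is "scene" or "side" or "wrist"; returns the picture (420x560x3 uint8, red, green, blue); there is no depth.
- get_calibration(name): a dict with "mtx" (3x3 intrinsics, pixels), "rvec" (rotation vector, rad) and "tvec" (3), from world to camera coordinates, as OpenCV has them; the wrist camera has in their place "hand_eye" (4x4, takes a point from camera to tool coordinates, whose origin is the TCP and whose axes are the flange's). Camera axes: x right, y down, z forward; pixel columns grow to the right and rows downward; lengths in m; the calibration is good to about 2 mm. A picture is of the moment at which its call begins: read the wrist's pose just before it. get_calibration takes no time and is no camera call.
- close_job(): hands the job in; it is judged then, once.
Trained networks look in the newest picture that a camera, given by its name, has taken for a name from the list of things; names that differ only in an ending like _2 or _b are one class to them, and where a whole thing is asked for, a point or a joint stands for the part that bears it (a point fixed in the world has none). Each returns a list of dicts, best first, with "score" (0 to 1); they miss things now and then, are a little off and sometimes report something else, mostly with a low value. They report only what shows in the picture. A call takes as long as a camera call. They do not tell look-alikes from the thing itself.
- search_frame(label, camera): "bbox" ([centre column, centre row, width, height] in pixels, round what is visible of it).
- masks_of(label, camera): "mask" (420x560 bool, what is visible of it) and "bbox" ([centre column, centre row, width, height] in pixels, round what is visible of it).
- landmark_of(label, camera): "at" ([column, row] in pixels: a listed point, or the origin of a listed thing).
The state is a dict: "t": time; "joints": joint angles; "qvel": joint speeds; "joint_efforts": joint torques, N m; "ee_pos": TCP position; "ee_rot": TCP orientation; "contact_force": force on the tool from outside, world axes, zero at the start; "torque": the same for the moment, N m; "width": opening from 0.0 (shut) to 1.0 (fully open); "gripper_force": force on a finger pad.
Only numpy, scipy, OpenCV 4.12 (cv2) and the standard library are available. Lean on these libraries where they do the work, as an engineer would, in place of code of your own. Each camera call takes 0.05 s, during which the arm holds its last target. There are 200 camera calls.

## Working session

There is one attempt and no reset: what is moved stays moved. The work goes in short steps, Python scripts to look and compute and a shell command to move; the robot and the scene stay as the last step left them, time stands still between calls to the robot, and variables do not carry over. Pictures are saved under pics/ and viewed, at most 10 in all, crops included, and the job is handed in when it is done.

```bash
mkdir -p pics; cat > h.py <<'E'
import numpy as np, cv2
from cell import *
def cam(n):
    c=get_calibration(n); K=np.array(c["mtx"],float)
    if "rvec" in c:
        R=cv2.Rodrigues(np.array(c["rvec"],float))[0]; t=np.array(c["tvec"],float).ravel()
    else:
        s=get_state(); H=np.array(c["hand_eye"]); T=np.eye(4); T[:3,:3]=s["ee_rot"]; T[:3,3]=s["ee_pos"]
        W=np.linalg.inv(T@H); R,t=W[:3,:3],W[:3,3]
    return K,R,t
def toz(c,px,z):
    K,R,t=c; d=R.T@np.linalg.inv(K)@np.array([px[0],px[1],1.]); o=-R.T@t
    return o+d*(z-o[2])/d[2]
def proj(c,P):
    K,R,t=c; p=(K@(R@np.atleast_2d(P).T+t[:,None])).T; return p[:,:2]/p[:,2:]
def save(n,im,s=1):
    cv2.imwrite("pics/"+n,cv2.resize(im[:,:,::-1],None,fx=s,fy=s))
E
python3 - <<'E'
from h import *
for n in ("scene","side"):
    im=capture(n); save(n+"0.png",im,1.4)
    c=cam(n); print(n,(-c[1].T@c[2]).round(3))
    for l in ("stop_face","follower_grip","paddle_face","lane","tipped_a","upright_a"):
        for d in landmark_of(l,n): print(l,np.round(d["at"]),round(d["score"],2))
    for d in search_frame("tipped_a",n): print("box",np.round(d["bbox"]),round(d["score"],2))
print(get_state())
E
```

```text
scene [ 1.213 -0.21   1.311]
stop_face [372. 205.] 0.61
follower_grip [166. 233.] 0.77
follower_grip [208. 261.] 0.37
paddle_face [191. 266.] 0.63
lane [288. 236.] 0.64
tipped_a [288. 164.] 0.95
tipped_a [322. 214.] 0.89
tipped_a [398. 176.] 0.68
tipped_a [247. 173.] 0.61
tipped_a [224. 252.] 0.59
tipped_a [289. 234.] 0.35
upright_a [362. 209.] 0.6
upright_a [208. 259.] 0.59
upright_a [341. 214.] 0.56
box [312. 220.  35.  24.] 0.95
box [238. 248.  30.  20.] 0.83
box [407. 183.  37.  28.] 0.63
box [268. 237. 241. 123.] 0.59
box [302. 162.  30.  19.] 0.57
box [249. 178.   8.  12.] 0.47
side [ 0.362 -0.548  0.749]
stop_face [257. 154.] 0.59
follower_grip [303. 344.] 0.66
follower_grip [259. 159.] 0.49
paddle_face [333. 323.] 0.7
lane [287. 223.] 0.74
tipped_a [275. 183.] 0.96
tipped_a [184. 208.] 0.92
tipped_a [188. 255.] 0.76
tipped_a [315. 281.] 0.72
tipped_a [230. 131.] 0.64
upright_a [266. 176.] 0.96
upright_a [259. 160.] 0.61
upright_a [320. 307.] 0.61
box [195. 243.  39.  37.] 0.93
box [276. 195.  30.  36.] 0.91
box [186. 201.  30.  32.] 0.85
box [309. 269.  36.  42.] 0.64
box [239. 127.  33.  25.] 0.64
{'t': 0.8, 'joints': array([-1.21005010e-01,  2.75865855e-01,  1.50487926e+00,  2.73729695e-05,
        1.36068658e+00, -1.20952113e-01]), 'qvel': array([-0.00033114,  0.00081929,  0.0016791 , -0.0013639 , -0.00084359,
       -0.00041532]), 'joint_efforts': array([ 2.34584477e-04, -4.16594517e+01, -2.46087670e+01,  2.43898294e-04,
       -3.21714197e-05,  4.38357574e-06]), 'ee_pos': array([ 5.75017898e-01, -5.29235509e-06,  4.04755783e-01]), 'ee_rot': array([[ 5.86030642e-05,  9.99999985e-01,  1.63011665e-04],
       [ 9.99999998e-01, -5.86042299e-05,  7.14611109e-06],
       [ 7.15566416e-06,  1.63011246e-04, -9.99999987e-01]]), 'contact_force': array([0.16706699, 0.68005371, 0.17609012]), 'torque': array([-0.0295865 ,  0.02547161,  0.00114043]), 'gripper_force': 0.0, 'width': 1.0038686208770211}
```

View pics/scene0.png

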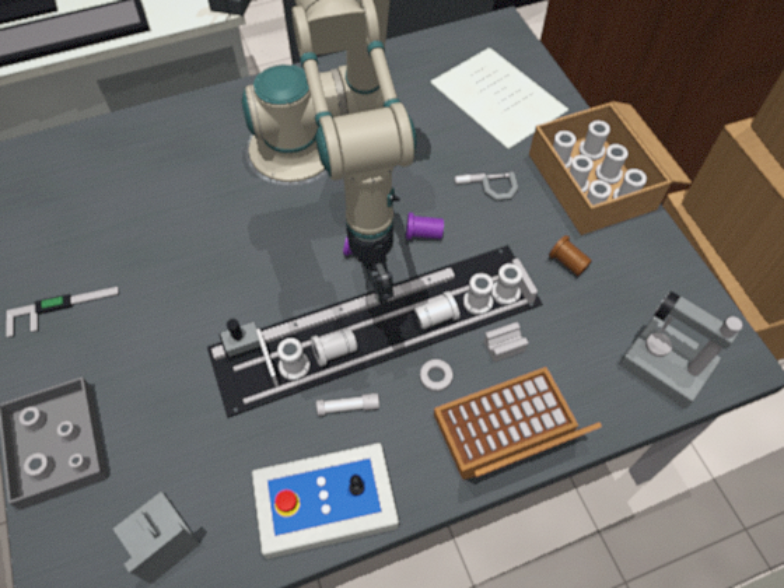

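View pics/side0.png

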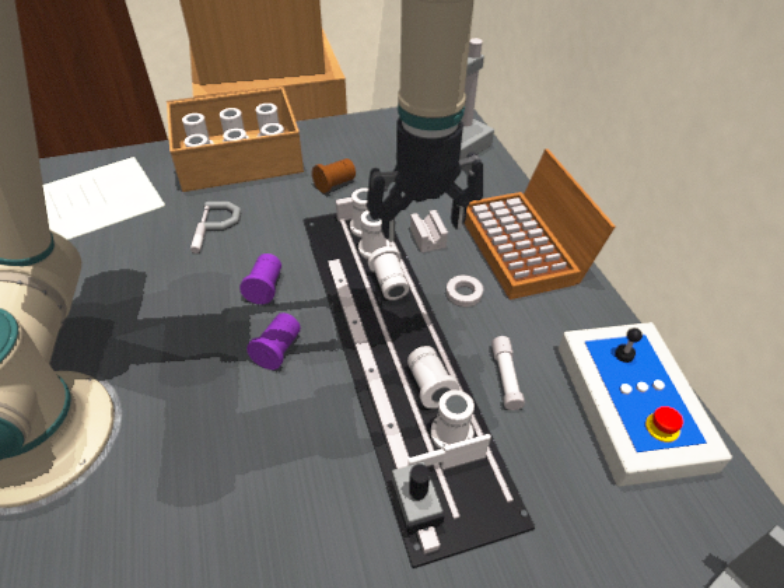

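Scene picture: the fallen aluminium parts are at (312,220) [tipped_a, flange towards the stop] and (238,248) [tipped_b]. The standing ones are near (362,205), (343,212) and (208,259). The look-alikes are purple at (302,162) and (249,178), and brown at (407,183). Those are off the lane, so I leave them alone. Next I measure the lane frame.

```bash
python3 - <<'E'
from h import *
ims={n:capture(n) for n in("scene","side")}
C={n:cam(n) for n in ims}
px={"stop":((372,205),(257,154),.008),"grip":((166,233),(303,344),.085),"paddle":((191,266),(333,323),.038),"lane":((288,236),(287,223),0)}
for k,(a,b,z) in px.items():
    P=[c[0]@np.c_[c[1],c[2]] for c in(C["scene"],C["side"])]
    X=cv2.triangulatePoints(P[0],P[1],np.array(a,float).reshape(2,1),np.array(b,float).reshape(2,1));X=(X[:3]/X[3]).ravel()
    print(k,X.round(3),toz(C["scene"],a,z).round(3),toz(C["side"],b,z).round(3))
for l,z in(("tipped_a",.036),("upright_a",.008)):
  for n in ims:
    for d in masks_of(l,n):
        m=d["mask"]; v,u=np.nonzero(m); hsv=cv2.cvtColor(ims[n],cv2.COLOR_RGB2HSV)[m]
        at=(u.mean(),v.mean()); print(l,n,np.round(at),toz(C[n],at,.036 if l=="tipped_a" else .047).round(3),"sat",hsv[:,1].mean().round(),round(d["score"],2),m.sum())
E
```

```text
stop [0.571 0.341 0.007] [0.572 0.34  0.008] [0.57  0.342 0.008]
grip [ 0.492 -0.262  0.096] [ 0.485 -0.261  0.085] [ 0.496 -0.26   0.085]
paddle [ 0.577 -0.221  0.034] [ 0.582 -0.225  0.038] [ 0.573 -0.217  0.038]
lane [0.575 0.067 0.008] [0.574 0.066 0.   ] [0.576 0.078 0.   ]
tipped_a scene [312. 221.] [0.572 0.142 0.036] sat 4.0 0.72 419
tipped_a scene [407. 182.] [0.552 0.464 0.036] sat 145.0 0.72 445
tipped_a scene [238. 246.] [ 0.571 -0.085  0.036] sat 4.0 0.67 512
tipped_a scene [303. 161.] [0.364 0.199 0.036] sat 136.0 0.55 428
tipped_a scene [247. 177.] [0.359 0.018 0.036] sat 157.0 0.38 22
tipped_a side [307. 268.] [ 0.568 -0.083  0.036] sat 13.0 0.98 870
tipped_a side [237. 124.] [0.541 0.46  0.036] sat 182.0 0.89 523
tipped_a side [186. 199.] [0.354 0.189 0.036] sat 162.0 0.86 738
tipped_a side [195. 243.] [0.354 0.047 0.036] sat 160.0 0.78 940
tipped_a side [277. 194.] [0.571 0.145 0.036] sat 11.0 0.62 710
upright_a scene [209. 257.] [ 0.577 -0.171  0.047] sat 5.0 0.87 508
upright_a scene [342. 210.] [0.575 0.233 0.047] sat 5.0 0.7 458
upright_a scene [362. 203.] [0.574 0.3   0.047] sat 5.0 0.6 458
upright_a side [323. 299.] [ 0.571 -0.167  0.047] sat 13.0 0.82 906
upright_a side [265. 168.] [0.563 0.235 0.047] sat 16.0 0.67 415
upright_a side [255. 149.] [0.56  0.317 0.047] sat 14.0 0.53 291
```

```bash
python3 - <<'E'
from h import *
im=capture("wrist"); c=cam("wrist"); save("w0.png",im,1.4)
print((-c[1].T@c[2]).round(3))
# lane prediction
for y in(.103,.181,-.046,-.124): print(y,proj(c,[[.573,y,.036]]).round())
for l,z in(("tipped_a",.036),):
    for d in masks_of(l,"wrist"):
        m=d["mask"].astype(np.uint8); cs=max(cv2.findContours(m,0,2)[0],key=cv2.contourArea)
        P=np.array([toz(c,p,z)[:2] for p in cs[:,0]]); print(np.round(d["bbox"]),round(d["score"],2),P.min(0).round(3),P.max(0).round(3),cv2.minAreaRect(P.astype(np.float32)*1000))
E
```

```text
[0.576 0.075 0.373]
0.103 [[274.  77.]]
0.181 [[274. -17.]]
-0.046 [[274. 224.]]
-0.124 [[274. 287.]]
[37. 12. 57. 25.] 0.78 [0.335 0.149] [0.381 0.167] ((357.9407653808594, 158.12234497070312), (46.3716926574707, 18.37288475036621), 0.0711117535829544)
[ 61. 130.  96.  93.] 0.76 [0.308 0.007] [0.408 0.098] ((360.10723876953125, 51.16045379638672), (98.05712890625, 64.35540008544922), 49.74506378173828)
[273. 261.  50.  83.] 0.61 [ 0.541 -0.141] [ 0.6  -0.04] ((570.694091796875, -90.87557220458984), (59.48654556274414, 101.01754760742188), 0.08073807507753372)
[269.  44.  67.  87.] 0.58 [0.541 0.095] [0.601 0.168] ((571.1145629882812, 131.3814697265625), (59.37345886230469, 72.38369750976562), 0.07110670208930969)
```

View pics/w0.png

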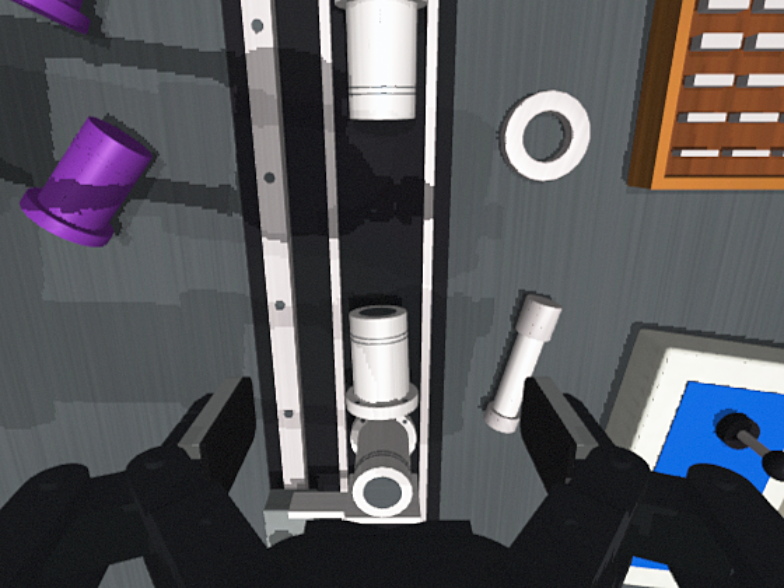

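```bash
python3 - <<'E'
from h import *
c=cam("wrist"); im=capture("wrist")
g=im.astype(int).min(2)
for z,pts in((.013,[(236,10),(240,140),(245,215),(305,150),(302,250)]),(.033,[(249,85),(297,85),(251,225),(291,225)]),(.055,[(271,85)]),(.010,[(271,85)]),(.054,[(270,220)])):
    for p in pts: print(z,p,toz(c,p,z).round(4))
for r in(140,160,190,210): # strips edges
    e=np.nonzero(np.abs(np.diff(g[r,220:330]))>50)[0]+220.5
    print(r,[(x,toz(c,(x,r),.013)[:2].round(4).tolist()) for x in e])
E
```

```text
0.013 (236, 10) [0.5359 0.1654 0.013 ]
0.013 (240, 140) [0.5358 0.0419 0.013 ]
0.013 (245, 215) [ 0.5389 -0.0434  0.013 ]
0.013 (305, 150) [0.6063 0.0313 0.013 ]
0.013 (302, 250) [ 0.606  -0.0874  0.013 ]
0.033 (249, 85) [0.5485 0.0962 0.033 ]
0.033 (297, 85) [0.5951 0.0963 0.033 ]
0.033 (251, 225) [ 0.5472 -0.0484  0.033 ]
0.033 (291, 225) [ 0.5914 -0.0484  0.033 ]
0.055 (271, 85) [0.5702 0.0949 0.055 ]
0.01 (271, 85) [0.5695 0.0977 0.01  ]
0.054 (270, 220) [ 0.5687 -0.0353  0.054 ]
140 [(np.float64(233.5), [0.5288, 0.0419]), (np.float64(239.5), [0.5353, 0.0419]), (np.float64(240.5), [0.5364, 0.0419]), (np.float64(302.5), [0.6033, 0.042]), (np.float64(321.5), [0.6239, 0.042])]
160 [(np.float64(233.5), [0.528, 0.0203]), (np.float64(234.5), [0.5291, 0.0203]), (np.float64(240.5), [0.5357, 0.0203]), (np.float64(241.5), [0.5368, 0.0203]), (np.float64(301.5), [0.6028, 0.0204]), (np.float64(302.5), [0.6039, 0.0204]), (np.float64(308.5), [0.6105, 0.0204]), (np.float64(309.5), [0.6116, 0.0204]), (np.float64(320.5), [0.6237, 0.0204])]
190 [(np.float64(235.5), [0.529, -0.0137]), (np.float64(241.5), [0.5358, -0.0137]), (np.float64(242.5), [0.5369, -0.0137]), (np.float64(301.5), [0.6036, -0.0136]), (np.float64(307.5), [0.6104, -0.0135]), (np.float64(308.5), [0.6115, -0.0135]), (np.float64(319.5), [0.6239, -0.0135])]
210 [(np.float64(236.5), [0.5293, -0.0374]), (np.float64(242.5), [0.5362, -0.0373]), (np.float64(243.5), [0.5373, -0.0373]), (np.float64(300.5), [0.603, -0.0373]), (np.float64(301.5), [0.6042, -0.0372]), (np.float64(307.5), [0.6111, -0.0372]), (np.float64(308.5), [0.6122, -0.0372])]
```

Lane measured: centre line x ≈ 0.570, yaw ≈ 0, rim of A at y ≈ 0.097 and rim of B at y ≈ -0.048. The wrist view shows A's barrel with its flange further towards the stop (272,50) and B with its flange towards the follower (272,265). The purple parts lie to the left, at (60,130) and (37,12). I'll grasp A leaning 55° and rotate it to -29°.

```bash
cat > d.py <<'E'
# usage: d.py gx gy gz lean_deg [backoff]: remaining delta in tool axes for the grasp point (152 mm ahead)
import sys; from h import *
gx,gy,gz,L=map(float,sys.argv[1:5]); b=float(sys.argv[5]) if len(sys.argv)>5 else 0
s=get_state(); R=np.array(s["ee_rot"]); f=np.radians(L)
T=np.array([[0,1,0],[np.cos(f),0,np.sin(f)],[np.sin(f),0,-np.cos(f)]]); T=np.c_[T[1]*0+[0,np.cos(f),np.sin(f)],[1,0,0],[0,np.sin(f),-np.cos(f)]]
p=np.array([gx,gy,gz])-T[:,2]*(.152+b)
print("t",round(s["t"],2),"tcp",np.round(s["ee_pos"],4),"rotvec",np.degrees(cv2.Rodrigues(R.T@T)[0].ravel()).round(2),"d_tool",(R.T@(p-s["ee_pos"])).round(4),"F",np.round(s["contact_force"],1),"w",round(s["width"],3),"gf",round(s["gripper_force"],1),"q",np.round(s["joints"],2))
E
python3 -m crank '0 7 0 0 0 0 1; 0 7 0 0 0 0 1; 0 7 0 0 0 0 1; 0 7 0 0 0 0 1; 0 7 0 0 0 0 1' 60
python3 -m crank '0 7 0 0 0 0 1; 0 7 0 0 0 0 1; 0 6 0 0 0 0 1; 0 0 0 0 0 0 1; 0 0 0 0 0 0 1'
python3 d.py .571 .117 .033 55 .07
```

```text
t: 1.67
ee_pos: [0.5751, -0.0002, 0.4054]
ee_rot: [[-0.001, 1.0, 0.002], [0.816, -0.0, 0.578], [0.578, 0.002, -0.816]]
contact_force: [0.3, 0.5, -1.6]
width: 1.002
gripper_force: 0.0
t: 2.08
ee_pos: [0.5751, -0.0007, 0.4039]
ee_rot: [[0.002, 1.0, -0.0], [0.575, -0.001, 0.818], [0.818, -0.002, -0.575]]
contact_force: [-0.5, -0.6, 0.0]
width: 1.002
gripper_force: 0.0
t 2.08 tcp [ 0.5751 -0.0007  0.4039] rotvec [-0.    0.13 -0.11] d_tool [-0.2361 -0.0037  0.0877] F [-0.5 -0.6  0. ] w 1.002 gf 0.0 q [-0.38  0.36  1.59  0.86  1.64 -0.53]
```

```bash

python3 -m crank '0 0 0 -.034 0 .0125 1; 0 0 0 -.034 -.001 .0125 1; 0 0 0 -.034 -.001 .0125 1; 0 0 0 -.034 -.001 .0125 1; 0 0 0 -.034 -.001 .0125 1' >/dev/null
python3 -m crank '0 0 0 -.034 0 .0125 1; 0 0 0 -.032 0 .0127 1; 0 0 0 0 0 0 1; 0 0 0 0 0 0 1; 0 0 0 0 0 0 1' >/dev/null
python3 d.py .571 .117 .033 55
python3 - <<'E'
from h import *
save("w1.png",capture("wrist")); save("s1.png",capture("side")[80:300,120:420],2.6)
E
```

```text
t 2.92 tcp [ 0.5717 -0.0631  0.1629] rotvec [0.03 0.02 0.14] d_tool [-0.0031 -0.0008  0.07  ] F [-0.2  0.1  0.4] w 0.999 gf 0.0 q [-0.48  0.66  1.79  0.84  1.37 -0.96]
```

View pics/s1.png

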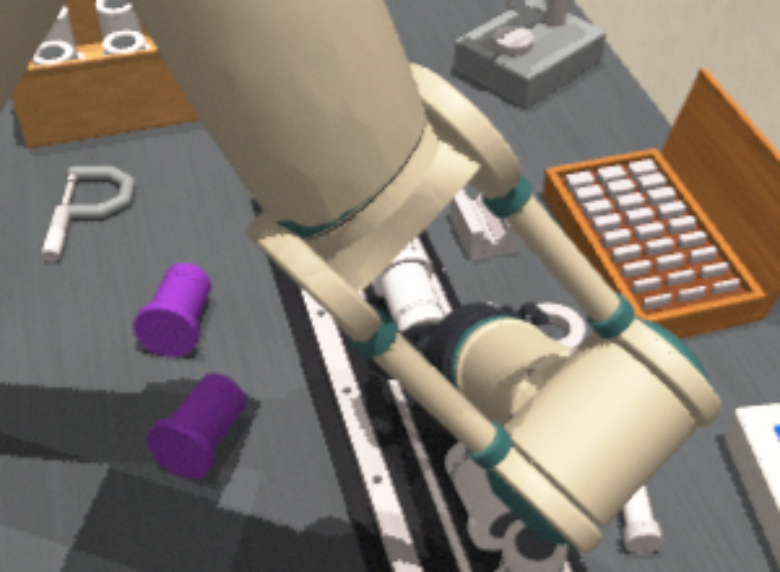

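View pics/w1.png

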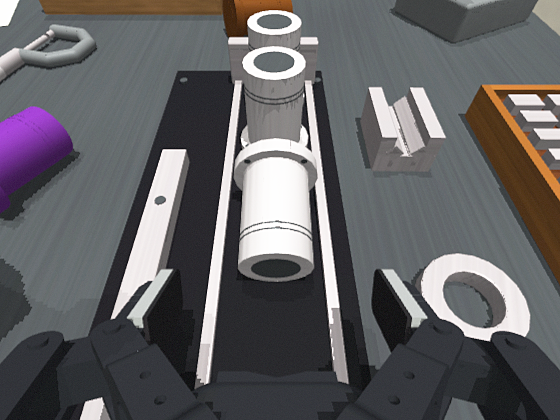

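Wrist view: A's barrel at (277,230), rim (276,266), sits midway between the pads (155 and 398), with upright_b behind it. Now I check the rim, go in and grip.

```bash
python3 -c "
from h import *
c=cam('wrist'); print([toz(c,p,.031).round(4) for p in((276,266),(239,262),(315,262))])"
python3 -m crank '0 0 0 -.001 0 .014 1; 0 0 0 -.001 0 .014 1; 0 0 0 -.001 0 .014 1; 0 0 0 0 -.001 .014 1; 0 0 0 0 0 .014 1' >/dev/null
python3 -m crank '0 0 0 0 0 0 1; 0 0 0 0 0 0 1; 0 0 0 0 0 0 1; 0 0 0 0 0 0 1; 0 0 0 0 0 0 1' >/dev/null
python3 d.py .571 .117 .033 55
```

```text
[array([0.572 , 0.0983, 0.031 ]), array([0.5495, 0.1009, 0.031 ]), array([0.5956, 0.1011, 0.031 ])]
t 3.85 tcp [ 0.5704 -0.0085  0.1188] rotvec [0.07 0.02 0.03] d_tool [ 0.0017  0.0006 -0.    ] F [-0.3  0.3 -0.4] w 0.999 gf 0.0 q [-0.4   0.71  1.85  0.92  1.26 -1.02]
```

```bash

python3 -m crank '0 0 0 .001 .001 0 0; 0 0 0 0 0 0 0; 0 0 0 0 0 0 0; 0 0 0 0 0 0 0; 0 0 0 0 0 0 0' 60 >/dev/null
python3 -m crank '0 0 0 0 0 0 0; 0 0 0 0 0 0 0; 0 0 0 0 0 0 0; 0 0 0 0 0 0 0; 0 0 0 0 0 0 0'
python3 d.py .571 .119 .033 55; python3 d.py .571 .117 .095 55
```

```text
t: 4.68
ee_pos: [0.5711, -0.0074, 0.1195]
ee_rot: [[-0.0, 1.0, 0.0], [0.573, -0.0, 0.819], [0.819, 0.0, -0.573]]
contact_force: [-0.1, -2.4, 3.3]
width: 0.524
gripper_force: 60.8
t 4.68 tcp [ 0.5711 -0.0074  0.1195] rotvec [ 0.02 -0.02  0.01] d_tool [ 0.0016 -0.0001  0.0011] F [-0.1 -2.4  3.3] w 0.524 gf 60.8 q [-0.4   0.71  1.85  0.92  1.26 -1.01]
t 4.68 tcp [ 0.5711 -0.0074  0.1195] rotvec [ 0.02 -0.02  0.01] d_tool [ 0.0513 -0.0001 -0.0361] F [-0.1 -2.4  3.3] w 0.524 gf 60.8 q [-0.4   0.71  1.85  0.92  1.26 -1.01]
```

```bash

python3 -m crank '0 0 0 .0106 0 -.0074 0; 0 0 0 .0106 0 -.0074 0; 0 0 0 .0106 0 -.0074 0; 0 0 0 .0106 0 -.0074 0; 0 0 0 .0106 0 -.0074 0' >/dev/null
python3 -m crank '0 -7 0 .0185 0 0 0; 0 -7 0 .0185 0 0 0; 0 -7 0 .0185 0 0 0; 0 -7 0 .0185 0 0 0; 0 0 0 0 0 0 0'
python3 d.py .570 .117 .098 27
python3 -c "
from h import *
save('s2.png',capture('side')[80:300,120:420],2.6)"
```

```text
t: 5.52
ee_pos: [0.5708, 0.0486, 0.2402]
ee_rot: [[-0.008, 1.0, 0.004], [0.892, 0.005, 0.452], [0.452, 0.007, -0.892]]
contact_force: [-0.2, 0.4, -3.8]
width: 0.517
gripper_force: 61.4
t 5.52 tcp [0.5708 0.0486 0.2402] rotvec [0.24 0.11 0.44] d_tool [-0.0036 -0.0009  0.0057] F [-0.2  0.4 -3.8] w 0.517 gf 61.4 q [-0.19  0.43  1.77  0.53  1.09 -0.48]
```

View pics/s2.png

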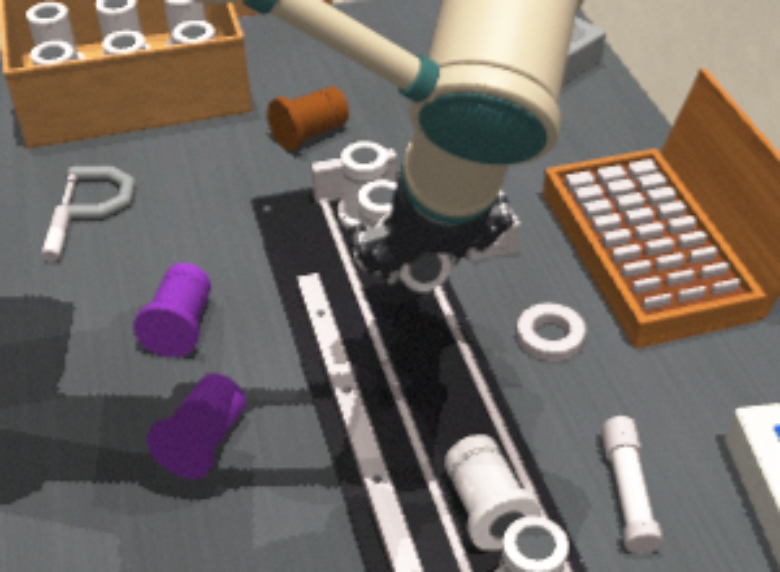

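Side view: A is held with its rim (425,270) turning up. The standing parts and B are undisturbed. Next I finish the rotation.

```bash

python3 -m crank '0 -7 0 .0185 0 0 0; 0 -7 0 .0185 0 0 0; 0 -7 0 .0185 0 0 0; 0 -7 0 .0185 0 0 0; 0 -7 0 .0185 0 0 0' >/dev/null
python3 -m crank '0 -7 0 .0185 0 0 0; 0 -7 0 .0185 0 0 0; 0 -7 0 .0185 0 0 0; 0 0 0 0 0 0 0; 0 0 0 0 0 0 0'
python3 d.py .570 .117 .095 -29
python3 -c "
from h import *
save('s3.png',capture('side')[80:300,120:420],2.6)"
```

```text
t: 6.4
ee_pos: [0.5703, 0.1873, 0.2389]
ee_rot: [[-0.004, 1.0, -0.007], [0.876, 0.0, -0.483], [-0.483, -0.008, -0.876]]
contact_force: [0.1, -0.8, -2.5]
width: 0.52
gripper_force: 61.6
t 6.4 tcp [0.5703 0.1873 0.2389] rotvec [-0.39 -0.11  0.22] d_tool [ 0.0082 -0.0002  0.008 ] F [ 0.1 -0.8 -2.5] w 0.52 gf 61.6 q [ 0.35  0.52  1.63 -0.5   1.23  0.57]
```

View pics/s3.png

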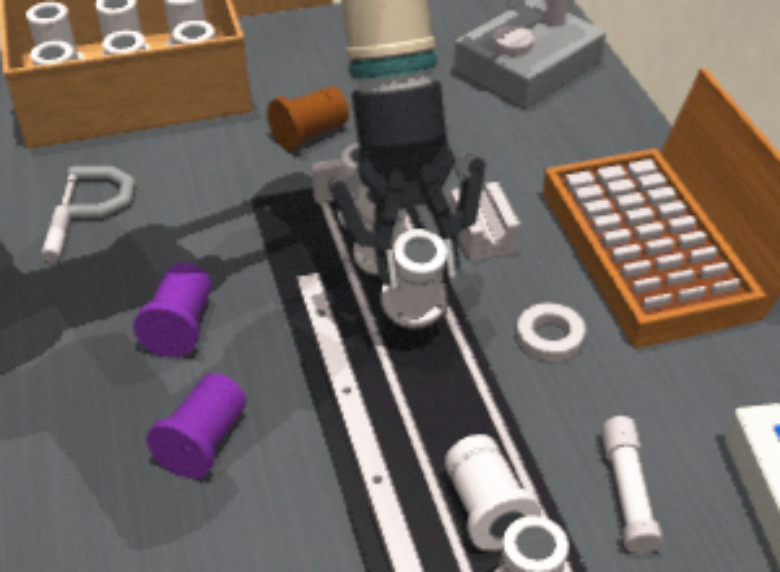

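```bash

python3 -m crank '0 0 0 .0034 0 .0061 0; 0 0 0 .0034 0 .0061 0; 0 0 0 .0034 0 .0061 0; 0 0 0 .0029 0 .0053 0; 0 0 0 0 0 0 0' |tail -5
python3 -m crank '0 0 0 .0005 0 .0009 0; 0 0 0 .0005 0 .0009 0; 0 0 0 .0005 0 .0009 0; 0 0 0 .0005 0 .0009 0; 0 0 0 0 0 0 0' |grep -E "force|pos"
python3 -m crank '0 0 0 .0005 0 .0009 0; 0 0 0 .0005 0 .0009 0; 0 0 0 .0005 0 .0009 0; 0 0 0 0 0 0 0; 0 0 0 0 0 0 0' |grep -E "force|pos"
```

```text
ee_pos: [0.5705, 0.1862, 0.213]
ee_rot: [[0.0, 1.0, -0.003], [0.875, -0.002, -0.485], [-0.485, -0.003, -0.875]]
contact_force: [-0.5, -0.5, -3.2]
width: 0.52
gripper_force: 61.6
ee_pos: [0.571, 0.1873, 0.2104]
contact_force: [1.2, 0.0, -2.5]
gripper_force: 61.6
ee_pos: [0.571, 0.1872, 0.2073]
contact_force: [0.7, 0.1, -1.8]
gripper_force: 61.6
```

```bash

python3 -m crank '0 0 0 .0005 0 .0009 0; 0 0 0 .0005 0 .0009 0; 0 0 0 .0005 0 .0009 0; 0 0 0 0 0 0 0; 0 0 0 0 0 0 0' |grep -E "contact|pos"
python3 -m crank '0 0 0 .0005 0 .0009 0; 0 0 0 .0005 0 .0009 0; 0 0 0 0 0 0 0; 0 0 0 0 0 0 0; 0 0 0 0 0 0 0' |grep -E "contact|pos"
python3 -m crank '0 0 0 .0005 0 .0009 0; 0 0 0 .0005 0 .0009 0; 0 0 0 0 0 0 0; 0 0 0 0 0 0 0; 0 0 0 0 0 0 0' |grep -E "contact|pos"
```

```text
ee_pos: [0.5712, 0.1872, 0.205]
contact_force: [-0.9, 0.4, 3.6]
ee_pos: [0.5713, 0.1871, 0.2047]
contact_force: [-2.2, 2.3, 12.1]
ee_pos: [0.5714, 0.1872, 0.2044]
contact_force: [-3.7, 3.9, 21.2]
```

Contact is made. I relieve the press, open, then check.

```bash

python3 -m crank '0 0 0 -.0008 0 -.0015 0; 0 0 0 -.0005 0 -.0009 0; 0 0 0 0 0 0 0; 0 0 0 0 0 0 .6; 0 0 0 0 0 0 .7' |grep -E "contact|pos"
python3 -m crank '0 0 0 0 0 0 .8; 0 0 0 0 0 0 .9; 0 0 0 0 0 0 1; 0 0 0 0 0 0 1; 0 0 0 0 0 0 1' |grep -E "contact|pos|wid"
python3 -c "
from h import *
save('s4.png',np.vstack([capture('side')[100:300,160:400],capture('wrist')[::2,:480:2]]),1.5)"
```

```text
ee_pos: [0.5711, 0.1872, 0.2029]
contact_force: [0.1, -0.3, -0.1]
ee_pos: [0.571, 0.1872, 0.2027]
contact_force: [0.6, -0.1, 0.5]
width: 1.001
```

View pics/s4.png

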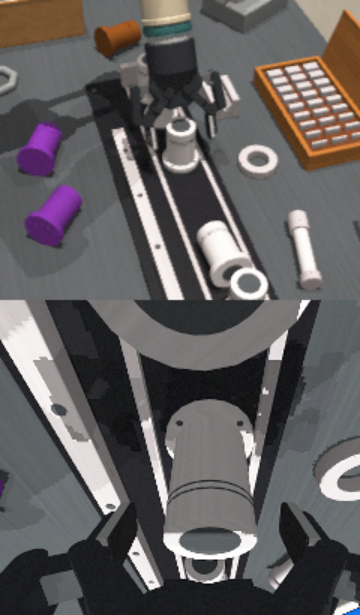

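A stands upright in the lane, as the side crop shows at about (180,145). I retreat upwards and go over to B.

```bash

python3 -m crank '0 0 0 -.0146 0 -.0262 1; 0 0 0 -.0146 0 -.0262 1; 0 0 0 -.0146 0 -.0262 1; 0 0 0 -.0146 0 -.0262 1; 0 -1 0 -.0146 0 -.0262 1' |grep -E "contact|pos|wid"
python3 -m crank '0 0 0 -.03 0 .0173 1; 0 0 0 -.03 0 .0173 1; 0 0 0 -.03 0 .0173 1; 0 0 0 -.03 0 .0173 1; 0 0 0 0 0 0 1' |grep -E "contact|pos|wid"
python3 d.py .5695 -.068 .035 -30 .07
python3 - <<'E'
from h import *
im=capture("wrist"); c=cam("wrist"); save("w5.png",im)
for d in masks_of("tipped_b","wrist"):
    m=d["mask"].astype(np.uint8); cs=max(cv2.findContours(m,0,2)[0],key=cv2.contourArea)
    P=np.array([toz(c,p,.031)[:2] for p in cs[:,0]]); print(np.round(d["bbox"]),round(d["score"],2),P.min(0).round(3),P.max(0).round(3))
E
```

```text
ee_pos: [0.5708, 0.1867, 0.3544]
contact_force: [0.7, -0.7, 0.7]
width: 1.003
ee_pos: [0.5703, 0.0435, 0.3535]
contact_force: [-0.6, 0.6, -0.0]
width: 0.997
t 10.72 tcp [0.5703 0.0435 0.3535] rotvec [-0.17  0.22 -0.21] d_tool [ 0.0631 -0.0007  0.1094] F [-0.6  0.6 -0. ] w 0.997 gf 0.0 q [ 0.12  0.35  1.6  -0.54  1.31  0.3 ]
[277. 140.  56. 104.] 0.92 [ 0.541 -0.152] [ 0.602 -0.034]
```

View pics/w5.png

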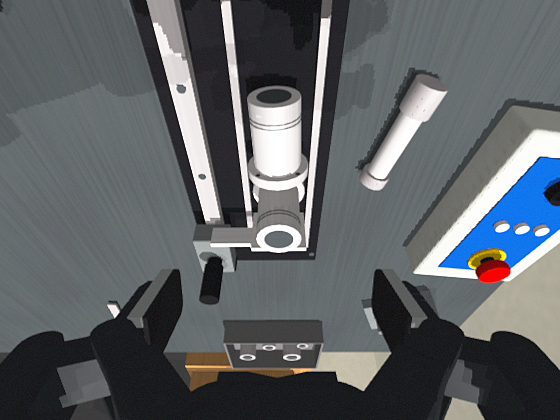

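```bash
python3 -c "
from h import *
c=cam('wrist'); print([toz(c,p,z).round(4) for p,z in(((274,98),.031),((248,98),.031),((301,98),.031),((252,150),.035),((303,150),.035))])"
python3 -m crank '0 0 0 .0126 0 .0218 1; 0 0 0 .0126 0 .0218 1; 0 0 0 .0126 0 .0218 1; 0 0 0 .0126 0 .0218 1; 0 0 0 .0126 0 .0218 1' >/dev/null
python3 -m crank '0 0 0 0 0 .014 1; 0 0 0 0 0 .014 1; 0 0 0 0 0 .014 1; 0 0 0 0 0 .014 1; 0 0 0 0 0 0 1' |grep -E "contact|pos|wid"
python3 d.py .5695 -.068 .035 -30
```

```text
[array([ 0.5689, -0.0421,  0.031 ]), array([ 0.547, -0.042,  0.031]), array([ 0.5916, -0.0421,  0.031 ]), array([ 0.5477, -0.0929,  0.035 ]), array([ 0.596, -0.093,  0.035])]
ee_pos: [0.5703, 0.0209, 0.1761]
contact_force: [-0.1, -0.4, 0.4]
width: 1.002
t 11.65 tcp [0.5703 0.0209 0.1761] rotvec [-0.22 -0.01  0.14] d_tool [-0.0064 -0.0008  0.0147] F [-0.1 -0.4  0.4] w 1.002 gf 0.0 q [ 0.08  0.53  1.81 -0.65  0.96  0.51]
```

```bash

python3 -m crank '0 0 0 -.0025 0 .0072 1; 0 0 0 -.0025 0 .0072 1; 0 0 0 0 0 0 1; 0 0 0 0 0 0 0; 0 0 0 0 0 0 0' 60 >/dev/null
python3 -m crank '0 0 0 0 0 0 0; 0 0 0 0 0 0 0; 0 0 0 0 0 0 0; 0 0 0 0 0 0 0; 0 0 0 0 0 0 0'| grep -E "contact|pos|wid|grip"
python3 d.py .5700 -.066 .035 -30
```

```text
ee_pos: [0.5712, 0.009, 0.1691]
contact_force: [-0.4, 1.4, 5.2]
width: 0.514
gripper_force: 60.7
t 12.48 tcp [0.5712 0.009  0.1691] rotvec [ 0.06  0.02 -0.02] d_tool [ 0.0021 -0.0012  0.0017] F [-0.4  1.4  5.2] w 0.514 gf 60.7 q [ 0.06  0.54  1.82 -0.67  0.93  0.51]
```

```bash

python3 -m crank '0 0 0 -.0065 0 -.0113 0; 0 0 0 -.0065 0 -.0113 0; 0 0 0 -.0065 0 -.0113 0; 0 0 0 -.0065 0 -.0113 0; 0 0 0 -.0065 0 -.0113 0' >/dev/null
python3 -m crank '0 0 0 .0095 0 -.0055 0; 0 0 0 .0095 0 -.0055 0; 0 0 0 .0095 0 -.0055 0; 0 0 0 .0095 0 -.0055 0; 0 0 0 .0095 0 -.0055 0' | grep -E "contact|pos|wid|grip"
python3 -m crank '0 7 0 -.0185 0 0 0; 0 7 0 -.0185 0 0 0; 0 7 0 -.0185 0 0 0; 0 7 0 -.0185 0 0 0; 0 7 0 -.0185 0 0 0' >/dev/null
python3 -m crank '0 7 0 -.0185 0 0 0; 0 7 0 -.0185 0 0 0; 0 7 0 -.0185 0 0 0; 0 7 0 -.0185 0 0 0; 0 7 0 -.0185 0 0 0' | grep -E "contact|pos|wid|grip"
python3 -m crank '0 7 0 -.0185 0 0 0; 0 7 0 -.0185 0 0 0; 0 0 0 0 0 0 0; 0 0 0 0 0 0 0; 0 0 0 0 0 0 0' | grep -E "contact|pos|wid|grip"
python3 d.py .5705 -.005 .08 54
python3 -c "
from h import *
save('s6.png',np.hstack([capture('side')[100:400,160:420],capture('scene')[130:330,140:420][:,:,:].repeat(1,0)[:200].copy() if 0 else cv2.resize(capture('scene')[180:300,160:420],(520,240))[:240].copy()]) if 0 else np.vstack([capture('side')[130:350,180:400],cv2.resize(capture('scene')[180:300,170:390],(220,120))]),1.7)"
```

```text
ee_pos: [0.5707, 0.0655, 0.2329]
contact_force: [0.5, -0.5, -3.1]
width: 0.516
gripper_force: 61.6
ee_pos: [0.5713, -0.1106, 0.2292]
contact_force: [-1.1, 0.5, -4.2]
width: 0.514
gripper_force: 61.6
ee_pos: [0.5712, -0.1357, 0.2039]
contact_force: [-0.8, -0.2, -3.6]
width: 0.517
gripper_force: 61.7
t 14.57 tcp [ 0.5712 -0.1357  0.2039] rotvec [-0.1   0.15  0.03] d_tool [-0.0233 -0.0007  0.0267] F [-0.8 -0.2 -3.6] w 0.517 gf 61.7 q [-0.58  0.63  1.69  0.74  1.5  -0.91]
```

View pics/s6.png

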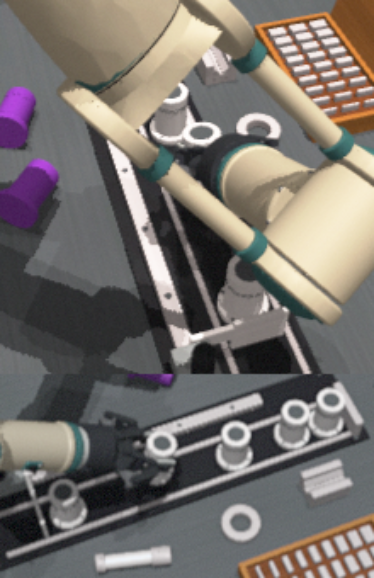

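B is upright in the hand between C and A, with its rim at about (162,445) in the lower crop. All the others stand. Lowering now.

```bash

python3 -m crank '0 0 0 -.0053 0 .0063 0; 0 0 0 -.0053 0 .0063 0; 0 0 0 -.0053 0 .0063 0; 0 0 0 -.0053 0 .0063 0; 0 0 0 -.0053 0 .0063 0' | grep -E "contact|pos"
python3 -m crank '0 0 0 0 0 0 0; 0 0 0 -.0008 0 .0006 0; 0 0 0 -.0008 0 .0006 0; 0 0 0 -.0008 0 .0006 0; 0 0 0 0 0 0 0' | grep -E "contact|pos"
python3 d.py .5705 0 .066 54
```

```text
ee_pos: [0.5709, -0.1262, 0.163]
contact_force: [-0.1, 0.2, -2.3]
ee_pos: [0.5711, -0.1269, 0.1609]
contact_force: [0.0, 0.8, -4.0]
t 15.5 tcp [ 0.5711 -0.1269  0.1609] rotvec [0.03 0.01 0.01] d_tool [-0.0022 -0.0006  0.0065] F [ 0.   0.8 -4. ] w 0.518 gf 61.7 q [-0.57  0.68  1.73  0.76  1.42 -0.96]
```

```bash

python3 -m crank '0 0 0 -.0008 0 .0006 0; 0 0 0 -.0008 0 .0006 0; 0 0 0 0 0 0 0; 0 0 0 0 0 0 0; 0 0 0 0 0 0 0' | grep -E "contact|pos"
python3 -m crank '0 0 0 -.0008 0 .0006 0; 0 0 0 -.0008 0 .0006 0; 0 0 0 0 0 0 0; 0 0 0 0 0 0 0; 0 0 0 0 0 0 0' | grep -E "contact|pos"
```

```text
ee_pos: [0.5712, -0.1267, 0.1592]
contact_force: [0.2, 0.2, -0.5]
ee_pos: [0.5712, -0.1265, 0.1585]
contact_force: [-0.1, -2.1, 7.1]
```

```bash

python3 -m crank '0 0 0 -.0008 0 .0006 0; 0 0 0 -.0008 0 .0006 0; 0 0 0 0 0 0 0; 0 0 0 0 0 0 0; 0 0 0 0 0 0 0' | grep -E "contact|pos"
python3 -m crank '0 0 0 .0012 0 -.0009 0; 0 0 0 .0008 0 -.0006 0; 0 0 0 0 0 0 0; 0 0 0 0 0 0 .6; 0 0 0 0 0 0 .7' |grep -E "contact|pos"
python3 -m crank '0 0 0 0 0 0 .8; 0 0 0 0 0 0 .9; 0 0 0 0 0 0 1; 0 0 0 0 0 0 1; 0 0 0 0 0 0 1' |grep -E "contact|pos|wid"
python3 -m crank '0 0 0 .0324 0 -.0235 1; 0 0 0 .0324 0 -.0235 1; 0 0 0 .0324 0 -.0235 1; 0 0 0 .0324 0 -.0235 1; 0 0 0 0 0 0 1' |grep -E "contact|pos|wid"
python3 - <<'E'
from h import *
C={}
for n in("side","scene"):
    im=capture(n); C[n]=im; c=cam(n)
    for d in masks_of("upright_a",n):
        v,u=np.nonzero(d["mask"]); print(n,np.round(d["bbox"]),round(d["score"],2),toz(c,(u.mean(),v.mean()),.047).round(3))
    for d in landmark_of("follower_grip",n)[:1]: print(n,"grip",toz(c,d["at"],.085).round(4))
save("s7.png",np.vstack([C["side"][130:350,170:410],C["scene"][180:300,160:400]]),1.7)
E
```

```text
ee_pos: [0.5713, -0.1263, 0.1579]
contact_force: [-0.4, -2.8, 12.3]
ee_pos: [0.5709, -0.1267, 0.157]
contact_force: [-0.5, -0.4, -0.3]
ee_pos: [0.571, -0.1266, 0.1572]
contact_force: [-0.1, -0.6, -0.4]
width: 1.0
ee_pos: [0.5721, -0.1265, 0.3253]
contact_force: [-0.2, 0.1, 0.8]
width: 0.996
side [324. 299.  28.  45.] 0.84 [ 0.57  -0.169  0.047]
side [266. 167.  20.  34.] 0.54 [0.565 0.236 0.047]
side grip [ 0.4927 -0.2638  0.085 ]
scene [342. 208.  22.  23.] 0.87 [0.575 0.234 0.047]
scene [208. 254.  20.  31.] 0.72 [ 0.577 -0.171  0.047]
scene [362. 201.  21.  28.] 0.7 [0.574 0.299 0.047]
scene grip [ 0.4924 -0.2673  0.085 ]
```

View pics/s7.png

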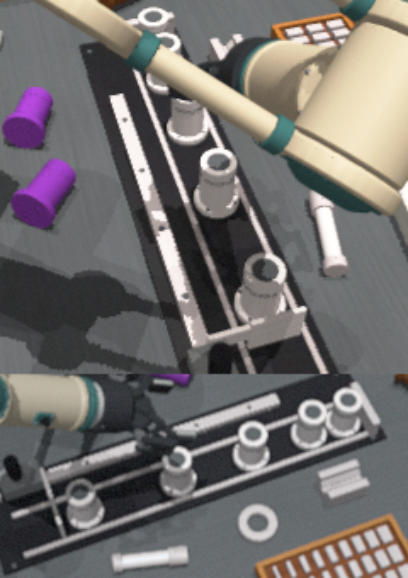

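All five stand upright. Next is the follower grip: I bring the tool vertical, move above the grip and measure it with the wrist camera.

```bash

python3 -m crank '0 -6.75 0 0 0 0 1; 0 -6.75 0 0 0 0 1; 0 -6.75 0 0 0 0 1; 0 -6.75 0 0 0 0 1; 0 -6.75 0 0 0 0 1' >/dev/null
python3 -m crank '0 -6.75 0 0 0 0 1; 0 -6.75 0 0 0 0 1; 0 -6.75 0 0 0 0 1; 0 0 0 0 0 0 1; 0 0 0 0 0 0 1' >/dev/null
python3 -m crank '0 0 0 -.034 -.021 0 1; 0 0 0 -.034 -.021 0 1; 0 0 0 -.034 -.021 0 1; 0 0 0 -.034 -.018 0 1; 0 0 0 0 0 0 1' |grep -E "contact|pos|wid"
python3 - <<'E'
from h import *
im=capture("wrist"); c=cam("wrist")
for d in landmark_of("follower_grip","wrist"): print(d["at"],round(d["score"],2),toz(c,d["at"],.085).round(4))
for d in search_frame("follower_grip","wrist"): print(np.round(d["bbox"]),round(d["score"],2))
save("w8.png",im)
E
python3 d.py .488 -.265 .088 0 .003
```

```text
ee_pos: [0.4872, -0.2682, 0.3164]
contact_force: [-0.5, 0.1, -0.2]
width: 1.001
[279.6, 216.2] 0.73 [ 0.4906 -0.2566  0.085 ]
[352. 192. 207. 112.] 0.79
t 19.7 tcp [ 0.4897 -0.2632  0.3166] rotvec [-0.03 -0.21 -0.17] d_tool [-0.002  -0.0017  0.0736] F [-0.4 -0.1 -0.2] w 1.001 gf 0.0 q [-0.62  0.31  1.68  0.    1.15 -0.62]
```

View pics/w8.png

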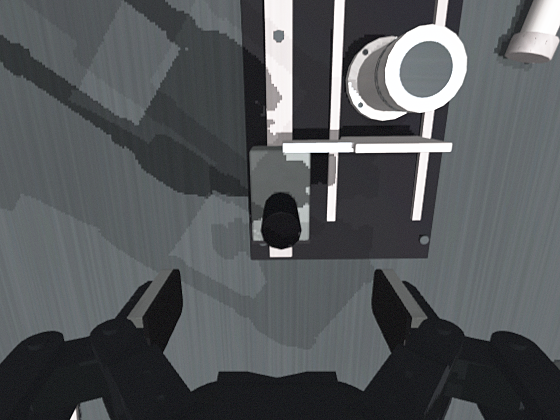

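The wrist view shows the black grip at (281,225), on the centreline between the pads. Going down to grip it.

```bash

python3 -m crank '0 0 0 0 0 .0147 1; 0 0 0 .001 0 .0147 1; 0 0 0 .001 0 .0147 1; 0 0 0 0 0 .0147 1; 0 0 0 0 0 .0147 1' |grep -E "contact|pos|wid"
python3 -m crank '0 0 0 0 0 0 1; 0 0 0 0 0 0 0; 0 0 0 0 0 0 0; 0 0 0 0 0 0 0; 0 0 0 0 0 0 0' 60 >/dev/null
python3 -m crank '0 0 0 0 0 0 0; 0 0 0 0 0 0 0; 0 0 0 0 0 0 0; 0 0 0 0 0 0 0; 0 0 0 0 0 0 0' |grep -E "contact|pos|wid|grip"
```

```text
ee_pos: [0.4907, -0.259, 0.2429]
contact_force: [0.4, -0.2, 0.4]
width: 0.999
ee_pos: [0.4892, -0.2605, 0.2449]
contact_force: [-4.0, 0.1, 5.3]
width: 0.263
gripper_force: 58.6
```

```bash

python3 -m crank '0 0 0 .002 0 0 0; 0 0 0 .004 0 0 0; 0 0 0 .005 0 0 0; 0 0 0 .005 0 0 0; 0 0 0 .005 0 0 0' |grep -E "contact|pos"
python3 -m crank '0 0 0 .005 0 0 0; 0 0 0 .005 0 0 0; 0 0 0 .005 0 0 0; 0 0 0 .005 0 0 0; 0 0 0 .005 0 0 0' |grep -E "contact|pos"
python3 -m crank '0 0 0 .005 0 0 0; 0 0 0 .005 0 0 0; 0 0 0 .005 0 0 0; 0 0 0 .005 0 0 0; 0 0 0 .005 0 0 0' |grep -E "contact|pos"
python3 -m crank '0 0 0 .005 0 0 0; 0 0 0 .005 0 0 0; 0 0 0 .005 0 0 0; 0 0 0 .005 0 0 0; 0 0 0 .005 0 0 0' |grep -E "contact|pos"
python3 -m crank '0 0 0 .005 0 0 0; 0 0 0 .005 0 0 0; 0 0 0 .005 0 0 0; 0 0 0 .005 0 0 0; 0 0 0 .005 0 0 0' |grep -E "contact|pos|wid"
```

```text
ee_pos: [0.4891, -0.2399, 0.2449]
contact_force: [-5.3, -1.9, 5.6]
ee_pos: [0.489, -0.2148, 0.2449]
contact_force: [-6.1, -2.1, 5.9]
ee_pos: [0.4889, -0.1898, 0.2449]
contact_force: [-6.1, -2.3, 6.4]
ee_pos: [0.4888, -0.1647, 0.2449]
contact_force: [-6.5, -2.5, 6.8]
ee_pos: [0.4887, -0.1398, 0.2449]
contact_force: [-6.3, -3.7, 8.3]
width: 0.26
```

```bash

python3 -m crank '0 0 0 .005 0 0 0; 0 0 0 .005 0 0 0; 0 0 0 .005 0 0 0; 0 0 0 .005 0 0 0; 0 0 0 .005 0 0 0' |grep -E "contact|pos"
python3 -m crank '0 0 0 .005 0 0 0; 0 0 0 .005 0 0 0; 0 0 0 .005 0 0 0; 0 0 0 .005 0 0 0; 0 0 0 .005 0 0 0' |grep -E "contact|pos"
python3 -m crank '0 0 0 .005 0 0 0; 0 0 0 .005 0 0 0; 0 0 0 .005 0 0 0; 0 0 0 .005 0 0 0; 0 0 0 .005 0 0 0' |grep -E "contact|pos"
python3 -m crank '0 0 0 .005 0 0 0; 0 0 0 .005 0 0 0; 0 0 0 .005 0 0 0; 0 0 0 .005 0 0 0; 0 0 0 0 0 0 0' |grep -E "contact|pos"
python3 - <<'E'
from h import *
save("s9.png",np.vstack([capture("side")[80:300,200:420],capture("scene")[150:270,220:440]]),1.8)
E
```

```text
ee_pos: [0.4886, -0.1148, 0.2449]
contact_force: [-6.8, -2.6, 8.6]
ee_pos: [0.4885, -0.0897, 0.2448]
contact_force: [-7.9, -3.0, 8.8]
ee_pos: [0.4884, -0.0648, 0.2449]
contact_force: [-7.3, -3.7, 9.4]
ee_pos: [0.4883, -0.044, 0.2448]
contact_force: [-6.9, -0.4, 9.7]
```

View pics/s9.png

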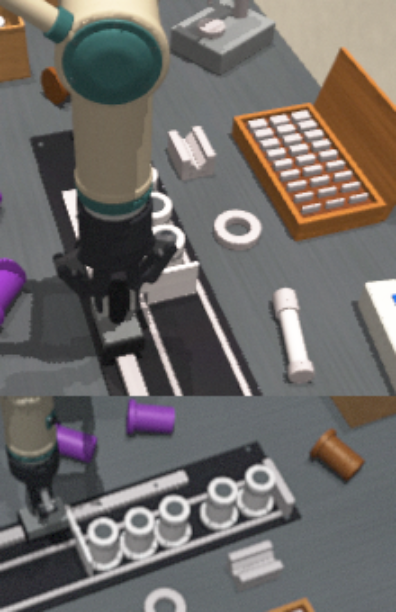

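I've now viewed 13 pictures, over the limit of 10, so I won't view any more and will finish on force and pose readings. The last one shows the follower pushing three parts, all upright, with a gap left to the stop pair.

```bash

python3 -m crank '0 0 0 .003 0 0 0; 0 0 0 .003 0 0 0; 0 0 0 .003 0 0 0; 0 0 0 .003 0 0 0; 0 0 0 .003 0 0 0' |grep -E "contact|pos"
python3 -m crank '0 0 0 .003 0 0 0; 0 0 0 .003 0 0 0; 0 0 0 .003 0 0 0; 0 0 0 .003 0 0 0; 0 0 0 0 0 0 0' |grep -E "contact|pos"
python3 -m crank '0 0 0 .002 0 0 0; 0 0 0 .002 0 0 0; 0 0 0 .002 0 0 0; 0 0 0 0 0 0 0; 0 0 0 0 0 0 0' |grep -E "contact|pos"
```

```text
ee_pos: [0.4883, -0.0299, 0.2449]
contact_force: [-9.2, -3.8, 9.0]
ee_pos: [0.4882, -0.0174, 0.2448]
contact_force: [-7.9, -1.9, 10.0]
ee_pos: [0.4882, -0.0118, 0.2448]
contact_force: [-6.7, -2.2, 8.9]
```

```bash

python3 -m crank '0 0 0 .002 0 0 0; 0 0 0 .002 0 0 0; 0 0 0 0 0 0 0; 0 0 0 0 0 0 0; 0 0 0 0 0 0 0' |grep -E "contact|pos"
python3 -m crank '0 0 0 .001 0 0 0; 0 0 0 .001 0 0 0; 0 0 0 .001 0 0 0; 0 0 0 0 0 0 0; 0 0 0 0 0 0 0' |grep -E "contact|pos"
python3 -m crank '0 0 0 .001 0 0 0; 0 0 0 .001 0 0 0; 0 0 0 .001 0 0 0; 0 0 0 0 0 0 0; 0 0 0 0 0 0 0' |grep -E "contact|pos"
```

```text
ee_pos: [0.4882, -0.008, 0.2448]
contact_force: [-8.1, -3.6, 10.0]
ee_pos: [0.4882, -0.0065, 0.2449]
contact_force: [-8.3, -11.2, 10.0]
ee_pos: [0.4882, -0.0052, 0.2448]
contact_force: [-10.6, -19.2, 10.1]
```

Contact with the stop is firm: force rises to 19 N and the grip has stopped at y ≈ -0.006. I release, raise and check.

```bash

python3 -m crank '0 0 0 -.001 0 0 0; 0 0 0 0 0 0 0; 0 0 0 0 0 0 .4; 0 0 0 0 0 0 .6; 0 0 0 0 0 0 1' |grep -E "contact|pos"
python3 -m crank '0 0 0 0 0 0 1; 0 0 0 0 0 0 1; 0 0 0 0 0 0 1; 0 0 0 0 0 -.01 1; 0 0 0 0 0 -.02 1' |grep -E "contact|pos|wid"
python3 -m crank '0 0 0 0 0 -.025 1; 0 0 0 0 0 -.025 1; 0 0 0 0 0 -.025 1; 0 0 0 0 0 -.025 1; 0 0 0 0 0 -.025 1' |grep -E "contact|pos|wid"
python3 -m crank '0 0 0 -.03 0 0 1; 0 0 0 -.03 0 0 1; 0 0 0 -.03 0 0 1; 0 0 0 -.03 0 0 1; 0 0 0 0 0 0 1' |grep -E "contact|pos|wid"
python3 - <<'E'
from h import *
for n in("scene","side"):
    capture(n); c=cam(n)
    for d in masks_of("upright_a",n)+masks_of("tipped_a",n):
        v,u=np.nonzero(d["mask"]); print(n,np.round(d["bbox"]),round(d["score"],2),toz(c,(u.mean(),v.mean()),.047).round(3))
    for l,z in(("follower_grip",.085),("paddle_face",.038)):
        for d in landmark_of(l,n)[:1]: print(n,l,toz(c,d["at"],z).round(4),round(d["score"],2))
print(get_state()["t"])
E
```

```text
ee_pos: [0.4903, -0.0024, 0.2442]
contact_force: [0.5, 0.1, -0.3]
ee_pos: [0.4891, -0.0022, 0.2722]
contact_force: [0.1, -1.0, 0.3]
width: 1.002
ee_pos: [0.4898, -0.0022, 0.4001]
contact_force: [-0.8, -0.4, 0.3]
width: 1.0
ee_pos: [0.4904, -0.1266, 0.3989]
contact_force: [0.8, -0.5, 0.0]
width: 0.998
scene [290. 227.  18.  30.] 0.86 [0.575 0.068 0.047]
scene [363. 203.  19.  27.] 0.7 [0.574 0.304 0.047]
scene [347. 207.  20.  27.] 0.64 [0.574 0.245 0.047]
scene [306. 222.  20.  29.] 0.97 [0.578 0.125 0.047]
scene [407. 183.  34.  28.] 0.92 [0.557 0.456 0.047]
scene [302. 163.  28.  18.] 0.77 [0.373 0.195 0.047]
scene [328. 215.  25.  27.] 0.73 [0.58  0.182 0.047]
scene [259. 178.  32.  26.] 0.72 [0.372 0.05  0.047]
scene follower_grip [ 0.4963 -0.0158  0.085 ] 0.65
scene paddle_face [0.5724 0.0351 0.038 ] 0.94
side [286. 208.  19.  24.] 0.62 [0.573 0.082 0.047]
side [185. 200.  32.  33.] 0.87 [0.354 0.177 0.047]
side [237. 127.  28.  25.] 0.71 [0.532 0.441 0.047]
side [196. 245.  42.  38.] 0.56 [0.353 0.037 0.047]
side [272. 209.   4.   7.] 0.51 [0.544 0.093 0.047]
side follower_grip [ 0.4901 -0.0056  0.085 ] 0.78
side paddle_face [0.5746 0.0402 0.038 ] 0.67
29.4667
```

```bash
python3 -c "
from cell import *
print(close_job())"
```

```text
the job is handed in; nothing more can be done
None
```

The job is handed in, with no verdict returned: by the final readings all five housings stand upright in one closed row against the end stop (follower travel about 0.255 m, finished at about 30 s of 72 s), but I viewed 13 pictures against the limit of 10.

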